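# Crank a wooden former tight in the holding press

### The job

Stand the square-footed wooden former in the channel of the crank press, between its two jaws, and let go of it. Then turn the crank clockwise (seen from above) at a calm, even pace, firmly through the heavy point in each turn and never letting it race or run back, until the jaws have closed on the foot and grip it: stop when it bites, because leaning on the handle with more than about 16 N then bruises the wood. Finally let go of the crank, with the former left gripped and the other things on the table where they are.

Things in the scene. Friction and masses are not known exactly. Their poses are not given: they have to be found in the camera images.
- block_center (a point): The loose wooden former to be clamped, 0.11 to 0.23 kg: a square foot 54 x 54 x 24 mm high, on it a round upright body 38 to 39 mm in diameter from 24 to 64 mm above the underside, rounding off to a top at 80 mm. This point is on its upright centre line, 40 mm above its underside; x and y are square to the foot's sides, z up.
- press: Crank press, fixed to the table: grey base 105 (x) x 310 (y) x 30 mm high; its top is the channel floor. Origin: table level, mid-width of the channel; y along the channel. Two rails 14 mm high, 12 wide, 60 mm apart, at y -47 to 133 mm. Gearbox 100 x 100 mm, 115 high, at y -160 to -60 mm. Fixed jaw 56 mm wide, 24 thick, 38 high in the far end: pinned with its face anywhere from y 80 to 94 mm.
- jaw: Moving steel jaw, 56 mm wide, 20 thick, 38 high. Origin: foot of its flat face that looks along +y of the press to the fixed jaw; axes as the press. At the start the face is at y = -30 mm in the press; it advances 6 mm per radian of the crank (37.7 mm a turn). Crank friction keeps it where it is left and holds up to about 40 N of grip; let go, a tighter crank eases back a little to that.
- crank_axis (a point): Point on the crank's upright axis, 170 mm above the table; the knob's centre runs around it at 75 mm radius. Friction takes about 3.5 N at the knob. About 0.6 rad to either side of crank angles 2.0 and 8.28 rad a cam shoves a sprung roller aside (the heavy point): up to about 11 N at the knob before the middle; after it the spring drives the crank on.
- crank (a joint): Crank angle, rad: 0 at the start, arm along -y of the press; grows clockwise seen from above. Jaws meet the foot between 9 and 12 rad, clear of the heavy point; grip then rises to 150 N, which bruises the wood, within some 0.2 rad: 12 N of grip per newton at the knob beyond friction. Over 3 rad/s is racing; backwards over 0.8 rad/s before the jaws meet is running back.
- knob_center (a point): Middle of the upright round wooden knob of the crank, 25 mm in diameter, 52 mm high, standing on the end of the crank arm; this point is 26 mm above the knob's foot and 170 mm above the table. The knob spins freely about its own centre line, so that a hand holding it need not turn.
- round_former: Bystander: a similar wooden former with a round foot 60 mm in diameter, 82 mm high. Origin: centre of its underside. Leave it alone.
- spool: Bystander: empty wooden spool 48 mm in diameter, 52 mm high. Origin: centre of its underside.
- bead_jar: Bystander: closed glass jar 70 mm in diameter, 110 mm high. Origin: centre of its underside.

How it is judged (in metres and radians):
On the way, in this order (a step that is already met when the one before it is completed fails the run):
1. the square-footed former stands on the channel floor between the jaws, let go (x of block_center in the frame of press between -0.007 and 0.007 m and z of block_center in the frame of press between 0.066 and 0.073 m and y of block_center in the frame of jaw above 0.024 m and angle between block_center's own z axis and vertical below 0.1 rad and contact force between the fingers and block below 0.5 N and y of block_center in the frame of press below 0.075 m), for 0.2 s.
2. the crank has been turned through both heavy points (value of joint crank above 8.9 rad), for 0.05 s.
3. the moving jaw presses the foot against the fixed jaw (contact force between jaw and block above 12 N), for 0.2 s.
At the end, for the whole second after the job is handed in: The square-footed former stands upright (within 0.1 rad) on the channel floor (within 4 mm), gripped by the jaws with more than 8 N, the crank let go and at rest (contact force between jaw and block above 8 N and z of block_center in the frame of press between 0.066 and 0.073 m and angle between block_center's own z axis and vertical below 0.1 rad and velocity of joint crank between -0.1 and 0.1 rad/s and linear speed of block below 0.02 m/s); the robot touches nothing.
It fails at once if the crank races (faster than 3 rad/s) (velocity of joint crank above 3 rad/s).
It fails at once if the crank runs back (faster than 0.8 rad/s) before the jaws have closed (below 8.9 rad) (value of joint crank below 8.9 rad and velocity of joint crank below -0.8 rad/s).
It fails at once if the wood is bruised: the moving jaw presses on the former with more than 150 N (contact force between jaw and block above 150 N).
It fails at once if a bystander is moved by more than 25 mm (distance of any of round_former, spool, bead_jar from where it was at the start of the episode above 0.025 m).
It also fails if it takes over 72 s, if anything falls off the work surface, if the arm or the gripper's body presses on something with over 40 N, if the wrist force passes 120 N, or if a joint passes its speed limit or range.

### The arm

A 6-joint arm with a two-finger parallel gripper is mounted at the origin on the work surface. World frame = base frame: x ahead of the robot, y to its left, z up, the work surface at z = 0. Lengths are in mm, angles in degrees, forces in N, time in s.
With the tool pointing down it reaches from about 350 to 850 mm from the base axis. Payload 8.1 kg.
Tool frame: the origin (TCP) lies midway between the tips of the shut fingers; the grasp point (between the pads) lies 19 mm behind it (r.tcp_to_grasp is the distance from the TCP to the grasp point, in mm); z points along the fingers, y is the direction in which the jaws open and shut (so a half turn about z gives the same grasp; the last joint's range is limited). The gripper opens to 85 mm and grips with 20 to 120 N. Pads are 22 mm wide; open, the fingers measure 114 mm over their backs; the gripper's body (76 mm by 85 mm) begins 54 mm behind the grasp point. The pads swing forward as they close: fully open they stand 13 mm farther back than shut.
Start: joints at [-4.893, 7.471, 85.268, -0, 87.261, -4.893], TCP at [600.004, 0.022, 231.292] pointing down, gripper open.
Joint ranges: [-169.43, 169.43], [-51.17, 129.36], [1.28, 143.12], [-76.62, 256.62], [0, 156.53], [-152.29, 152.29]. Speed limits (degrees/s): [136.94, 136.94, 159.86, 180, 180, 180].

### API

Orientations are given as [roll, pitch, yaw] about the fixed x, y, z axes, in that order (R = Rz(yaw) Ry(pitch) Rx(roll)).
In Python, from bench import r gives the robot as it stands.
- The arm moves only by the tool jog_arm, never from a script. Its argument "targets" is a list of rows, each a list of 7 numbers: the shift along the tool's x, y, z in m, then the turn, a rotation vector about the tool's x, y, z in rad, then the closure, from 0 (fully open) to 1 (shut). In form: [[dx, dy, dz, wx, wy, wz, claw], ...]. A call has 1 to 5 rows; each row is the pose to reach, as a shift and turn from the pose commanded when the call began, along the tool's axes at that moment; what a row does not reach only later rows make up. A row lasts 1/12 s, in which the tool goes at most 41.7 mm and 7.16 degrees, less where a joint would pass 70% of its speed; a pose out of reach is approached as far as the arm can. A call with a gripper value outside its range is refused whole. The fingers move at their own pace and stop on an object; "newtons" is the grip in N (left out, the last holds). Time passes only in rows, so rows that repeat a pose let the fingers close. It gives the time, the measured TCP pose, the force and the opening at its end, in the units of the state.
- r.sense(): the state, without advancing time (a new reading comes with each control period).
- r.snapshot(name): name is "scene" or "side" or "wrist"; returns a dict with "pixels" (480x640x3 uint8, red, green, blue), "fx", "fy", "cx", "cy" (pixels), "origin" and "attitude" of the camera in the world. Camera axes: x right, y down, z forward; pixel columns grow to the right and rows downward; lengths in mm; the calibration is good to about 2 mm. A picture is of the moment at which its call begins. There is no depth.
- r.hand_in(): hands the job in, once; it reports no verdict.
The state is a dict: "time": time; "joint_pos": joint angles; "qd": joint speeds; "joint_efforts": joint torques, N m; "tool_pos": TCP position; "tcp_rot": TCP orientation; "ft_force": force on the tool from outside, world axes, zero at the start; "wrist_torque": the same for the moment, N m; "finger_gap": finger opening in mm.
Only numpy, scipy, OpenCV 4.12 (cv2) and the standard library are available. Lean on these libraries where they do the work, as an engineer would, in place of code of your own. Each camera call takes 0.05 s, during which the arm holds its last target.

## Working session

There is one attempt and no reset: what is moved stays moved. The work goes in short steps, Python scripts to look and compute and a tool call to move; the robot and the scene stay as the last step left them, time stands still between calls to the robot, and variables do not carry over. Pictures are saved under pics/ and viewed, and the job is handed in when it is done.

Besides the shell and the picture viewer there is one more tool, called after ">>>" as name(argument=value, ...) on one line, values as JSON. jog_arm: Moves the arm, as the interface text tells. Its arguments: {"type":"object","properties":{"targets":{"type":"array","items":{"type":"array","items":{"type":"number"}}},"newtons":{"type":"number"}},"required":["targets"]}

```bash
ls; mkdir -p pics; python3 - <<'E'
from bench import r
import cv2
s=r.sense();print(s)
for n in ("scene","side","wrist"):
    d=r.snapshot(n);cv2.imwrite(f"pics/{n}0.png",d["pixels"][:,:,::-1]);print(n,d["fx"],d["fy"],d["cx"],d["cy"],d["origin"],d["attitude"])
E
```

```text
pics
{'time': 0.0, 'joint_pos': array([-4.89325709e+00,  7.51435114e+00,  8.53301417e+01, -3.36589031e-04,
        8.72631174e+01, -4.89448217e+00]), 'qd': array([-0.05886364, -0.0627912 ,  0.02936713,  0.02503982,  0.02522912,
       -0.00835933]), 'joint_efforts': array([-1.90700346e-03, -5.69404185e+01, -5.00557995e+01, -2.19391650e-04,
        1.44415747e-02,  7.24149572e-05]), 'tool_pos': array([5.99435366e+02, 6.64647464e-02, 2.30244078e+02]), 'tcp_rot': array([-1.79892753e+02, -8.84646131e-03,  9.00012332e+01]), 'ft_force': array([-0.24816262, -0.47904524,  0.38063767]), 'wrist_torque': array([-0.03817821,  0.04297437,  0.01848124]), 'finger_gap': 85.7180535976542}
scene 491.76301356022765 491.76301356022765 317.25513245727046 238.00231858965324 [1068.39726156 -788.6661504   737.89810648] [-123.79091354    1.2578139    32.9519243 ]
side 586.1088742442383 586.1088742442383 314.4502485897238 238.50743696861335 [ -38.59500383 -830.72805572  888.58178668] [-126.86418858   -0.43067671  -37.38858702]
wrist 393.6019347716486 393.6019347716486 313.36258119075876 236.99155678349598 [599.05300758  83.1451932  372.21764303] [ 1.61004731e+02  1.42271656e-01 -4.76805059e-02]
```

View pics/scene0.png

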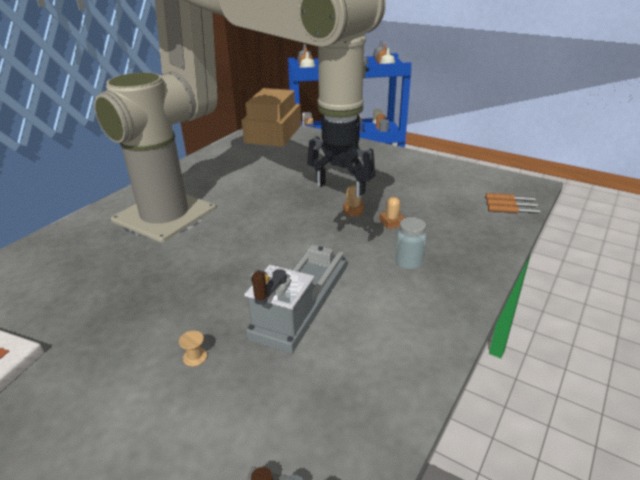

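View pics/side0.png

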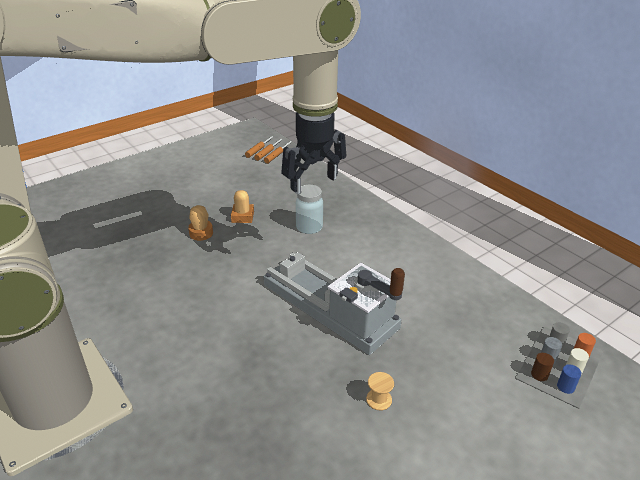

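View pics/wrist0.png

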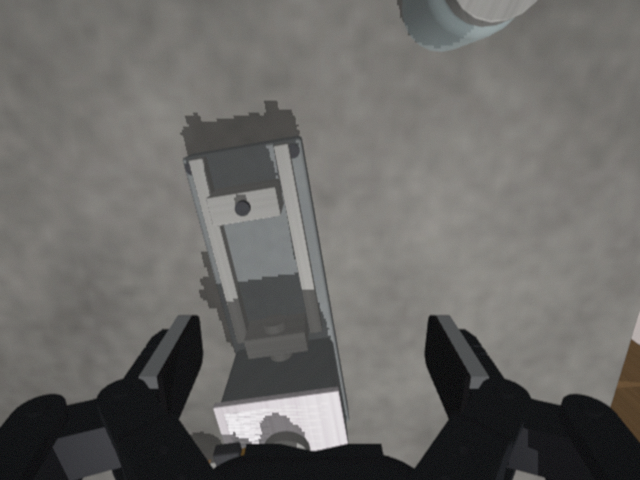

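```bash
cat > h.py <<'E'
import numpy as np,cv2
from scipy.spatial.transform import Rotation as R
from bench import r
def cam(d):
    K=np.array([[d["fx"],0,d["cx"]],[0,d["fy"],d["cy"]],[0,0,1]])
    return K,R.from_euler('xyz',d["attitude"],degrees=True).as_matrix(),np.array(d["origin"])
def proj(d,P):
    K,A,o=cam(d);p=(np.atleast_2d(P)-o)@A@K.T
    return p[:,:2]/p[:,2:]
def onz(d,uv,z):
    K,A,o=cam(d);uv=np.atleast_2d(uv)
    v=np.c_[uv,np.ones(len(uv))]@np.linalg.inv(K).T@A.T
    return o+v*((z-o[2])/v[:,2])[:,None]
E
python3 - <<'E'
from h import *
a=cv2.imread("pics/scene0.png");b=cv2.imread("pics/side0.png")
c=np.hstack([cv2.resize(a[170:250,320:420],(400,320),interpolation=2),cv2.resize(b[170:250,170:270],(400,320),interpolation=2)])
cv2.imwrite("pics/z0.png",c)
c=np.hstack([cv2.resize(a[235:355,240:360],(400,400),interpolation=2),cv2.resize(b[240:360,260:410],(400,320),interpolation=2)[:, :].copy() if 0 else cv2.resize(b[245:365,270:410],(400,400),interpolation=2)])
cv2.imwrite("pics/z1.png",c)
E
```

```text
(no output)
```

View pics/z0.png

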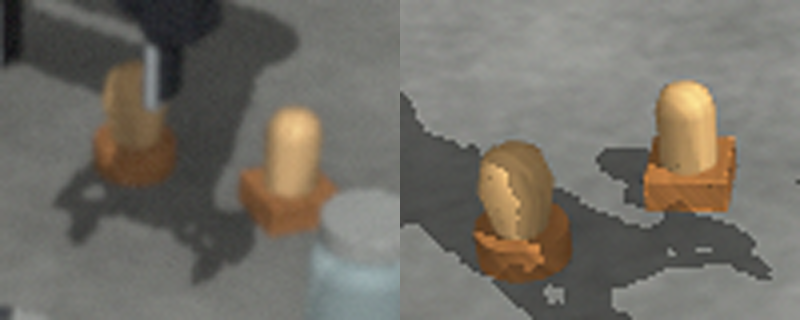

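View pics/z1.png

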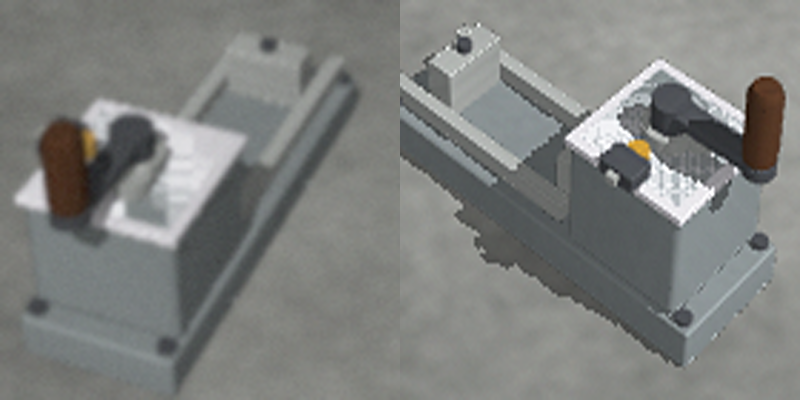

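```bash
python3 - <<'E'
from h import *
a=cv2.imread("pics/wrist0.png")
cv2.imwrite("pics/z2.png",cv2.resize(a[120:460,160:360],(471,800)[::1],interpolation=2)[:600*1] if 0 else cv2.resize(a[120:300,165:345],(600,600),interpolation=2))
cv2.imwrite("pics/z3.png",cv2.resize(a[290:470,180:360],(600,600),interpolation=2))
E
```

```text
(no output)
```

View pics/z2.png

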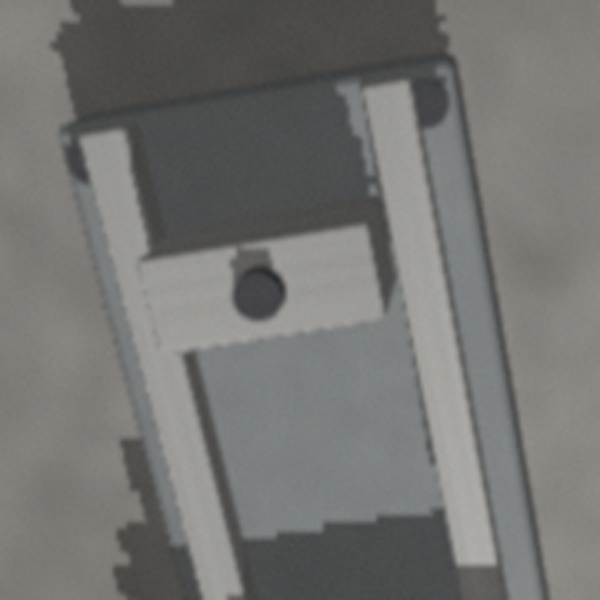

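View pics/z3.png

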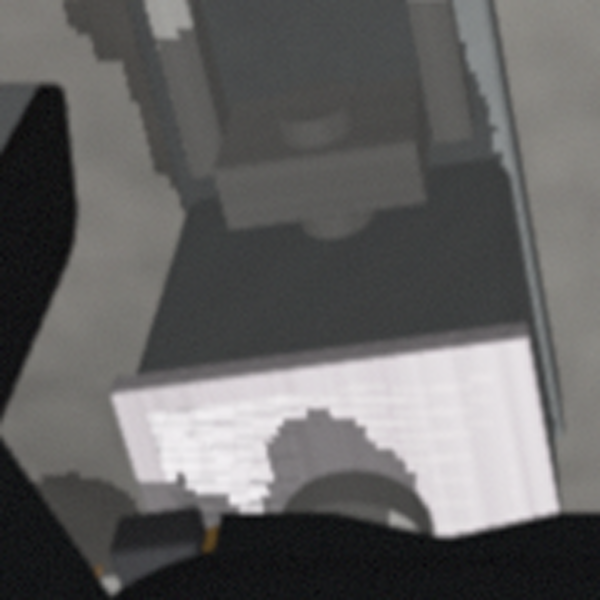

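```bash
cat > fit.py <<'E'
from h import *
from scipy.optimize import least_squares
W=dict(fx=393.602,fy=393.602,cx=313.3626,cy=236.9916,origin=[599.053,83.145,372.2176],attitude=[161.00473,.142272,-.0477])
S=dict(fx=586.1089,fy=586.1089,cx=314.4502,cy=238.5074,origin=[-38.595,-830.728,888.5818],attitude=[-126.864188,-.430677,-37.388587])
C=dict(fx=491.763,fy=491.763,cx=317.2551,cy=238.0023,origin=[1068.39726,-788.66615,737.898],attitude=[-123.790914,1.257814,32.951924])
E
python3 - <<'E'
from fit import *
pts=[(W,42,133,44,189.6,160.5),(W,30,133,44,203.4,159),(W,-30,133,44,274.5,146.4),(W,-42,133,44,288.6,144.6),
(W,50,-60,115,213.6,407),(W,-50,-60,115,338.4,390.5),(W,52.5,150,30,185.4,159),(W,-52.5,150,30,300.6,138.6),
(S,-52.5,-160,30,401.3,320),(S,52.5,-160,30,369.8,344)]
# sign of x: guess both
for sg in (1,-1):
    # press y axis direction: far jaw toward +y world.
    def f(p):
        c,s=np.cos(p[2]),np.sin(p[2]);o=[]
        for d,x,y,z,u,v in pts:
            x=sg*x
            P=[p[0]+c*x-s*y,p[1]+s*x+c*y,z];o.append(proj(d,P)[0]-[u,v])
        return np.array(o).ravel()
    q=least_squares(f,[600,0,0.],loss='soft_l1');print(sg,q.x,np.degrees(q.x[2]),q.cost);print(f(q.x).reshape(-1,2).round(1))
print(onz(W,[[280.5,215.4],[207,198],[276,187.5],[213,225.6],[245.4,338.6],[304.5,332.6]],68))
print(onz(S,[[231.25,214.5],[253.75,204.5]],24),onz(S,[[232,222.5],[252.5,222.5]],0))
E
```

```text
1 [ 5.66005171e+02 -8.78137100e+01 -2.12883158e-01] -12.19730649189046 975.2535949948997
[[ 1.683e+02  4.500e+00]
 [ 1.405e+02  2.900e+00]
 [-2.000e+00 -1.000e-01]
 [-3.060e+01 -1.400e+00]
 [ 1.046e+02  5.600e+00]
 [-1.423e+02  8.000e-01]
 [ 1.877e+02 -1.350e+01]
 [-4.940e+01 -2.020e+01]
 [-6.470e+01  2.730e+01]
 [ 1.320e+01 -1.300e+01]]
-1 [ 5.58618660e+02 -8.81804451e+01  1.60818933e-01] 9.214246102662374 66.72038228647487
[[  0.1   0.9]
 [  0.4   0. ]
 [  0.6   0.7]
 [  1.    0.1]
 [  2.5   3.9]
 [ -0.9   4.5]
 [ -8.  -17.9]
 [ -1.3 -18.3]
 [ -5.5  -4.9]
 [ -6.1  -1.9]]
[[ 571.85516524   -3.25380484   68.        ]
 [ 514.10356578   11.03996139   68.        ]
 [ 568.96357115   19.44229908   68.        ]
 [ 516.93510116  -11.82157003   68.        ]
 [ 537.12718755 -118.03376392   68.        ]
 [ 590.22926298 -111.77806876   68.        ]]
[[556.86577747 293.4495964   24.        ]
 [628.98520948 298.14306707  24.        ]] [[555.89615795 291.63694466   0.        ]
 [598.82507267 259.54497785   0.        ]]
```

```bash
python3 - <<'E'
from fit import *
pts=[(W,42,133,44,189.6,160.5),(W,30,133,44,203.4,159),(W,-30,133,44,274.5,146.4),(W,-42,133,44,288.6,144.6),
(W,50,-60,115,213.6,407),(W,-50,-60,115,338.4,390.5),(W,52.5,'f',30,185.4,159),(W,-52.5,'f',30,300.6,138.6),
(S,-52.5,'n',30,401.3,320),(S,52.5,'n',30,369.8,344),
(C,-50,-60,115,312.9,275.5),(C,50,-60,115,270,265),(C,50,-160,115,244.5,296.5),(C,-50,-160,115,293.4,308.5)]
def f(p):
        c,s=np.cos(p[2]),np.sin(p[2]);o=[]
        for d,x,y,z,u,v in pts:
            x=-x
            if y=='f':y=p[3]
            if y=='n':y=p[3]-310
            P=[p[0]+c*x-s*y,p[1]+s*x+c*y,z];o.append(proj(d,P)[0]-[u,v])
        return np.array(o).ravel()
q=least_squares(f,[560,-88,0.16,140],loss='soft_l1');print(q.x,np.degrees(q.x[2]),q.cost);print(f(q.x).reshape(-1,2).round(1))
p=q.x;c,s=np.cos(p[2]),np.sin(p[2])
J=onz(W,[[280.5,215.4],[207,198],[276,187.5],[213,225.6],[245.4,338.6],[304.5,332.6]],68)[:,:2]-p[:2]
print(J@np.array([[c,-s],[s,c]]))
E
```

```text
[ 5.58916233e+02 -8.72240529e+01  1.66344025e-01  1.34081136e+02] 9.530810569908544 19.353331744950417
[[-0.4  0.1]
 [-0.1 -0.8]
 [ 0.  -0.5]
 [ 0.4 -1.2]
 [ 3.2  3.2]
 [-0.1  3.2]
 [-3.5  0.1]
 [ 1.3 -0.3]
 [ 0.7 -1.8]
 [ 0.4  1.7]
 [-0.7  0.8]
 [-1.1  0.4]
 [ 0.3 -2.5]
 [-2.6 -1.6]]
[[ 26.66395429  80.66878001]
 [-27.92375027 104.32763679]
 [ 27.57024815 103.53038715]
 [-28.91666498  81.31283   ]
 [-26.58969355 -26.77665001]
 [ 26.81520347 -29.39983701]]
```

>>> jog_arm(targets=[[0.04,0,0,0,0,0,0],[0.08,0,0,0,0,0,0],[0.12,0,0,0,0,0,0],[0.16,0,0,0,0,0,0],[0.16,0,0,0,0,0,0]])

```text
time: 0.57
tool_pos: [598.8, 167.0, 230.8]
tcp_rot: [-179.9, -0.2, 90.3]
ft_force: [1.3, 0.0, 0.1]
finger_gap: 85.5
```

```bash
python3 - <<'E'
from fit import *
print(onz(S,[[200,233],[309,232],[378,405]],0));print(onz(C,[[353,213],[411,266],[195,362]],0))
d=r.snapshot("wrist");cv2.imwrite("pics/w1.png",d["pixels"][:,:,::-1]);print(d)
E
```

```text
[[ 466.59377336  300.50287444    0.        ]
 [ 691.99974154  137.2670333     0.        ]
 [ 470.47489671 -367.63303091    0.        ]]
[[ 472.90791264  291.58159783    0.        ]
 [ 720.99725999  143.26161536    0.        ]
 [ 487.42304873 -366.00567769    0.        ]]
{'pixels': array([[[ 96,  95,  92],
        [ 96,  94,  92],
        [ 95,  94,  92],
        ...,
        [108, 108, 105],
        [108, 106, 103],
        [107, 107, 104]],

       [[ 97,  95,  92],
        [ 96,  95,  92],
        [ 97,  94,  92],
        ...,
        [108, 107, 104],
        [108, 107, 103],
        [108, 107, 102]],

       [[ 96,  95,  92],
        [ 97,  95,  92],
        [ 95,  94,  90],
        ...,
        [108, 107, 104],
        [109, 109, 105],
        [108, 108, 104]],

       ...,

       [[ 16,  21,  22],
        [ 19,  18,  19],
        [ 24,  23,  24],
        ...,
        [ 15,  17,  19],
        [ 21,  23,  23],
        [ 20,  20,  21]],

       [[ 21,  22,  22],
        [ 16,  19,  20],
        [ 16,  19,  21],
        ...,
        [ 23,  22,  24],
        [ 16,  22,  21],
        [ 21,  23,  24]],

       [[ 19,  20,  22],
        [ 16,  19,  20],
        [ 19,  19,  23],
        ...,
        [ 18,  17,  20],
        [ 17,  19,  22],
        [ 21,  21,  24]]], shape=(480, 640, 3), dtype=uint8), 'fx': 393.6019347716486, 'fy': 393.6019347716486, 'cx': 313.36258119075876, 'cy': 236.99155678349598, 'origin': array([597.81649617, 249.68728928, 372.93522006]), 'attitude': array([1.61169084e+02, 9.77532124e-02, 2.60143252e-01])}
```

View pics/w1.png

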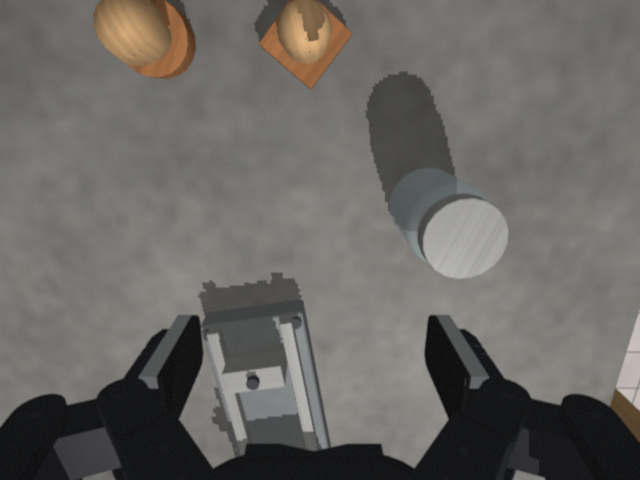

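>>> jog_arm(targets=[[0.035,0,0,0,0,0,0],[0.065,0,0,0,0,0,0],[0.065,0,0,0,0,0,0],[0.065,0,0,0,0,0,0]])

```text
time: 0.95
tool_pos: [599.7, 225.5, 230.7]
tcp_rot: [-180.0, 0.0, 90.1]
ft_force: [-0.5, -0.7, -0.7]
finger_gap: 84.9
```

```bash
python3 - <<'E'
from fit import *
d=r.snapshot("wrist");p=d.pop("pixels");cv2.imwrite("pics/w2.png",cv2.resize(p[30:230,210:410,::-1],(800,800)[:2],interpolation=2)[:600]);print(d,r.sense()["tool_pos"],r.sense()["tcp_rot"])
E
```

```text
{'fx': 393.6019347716486, 'fy': 393.6019347716486, 'cx': 313.36258119075876, 'cy': 236.99155678349598, 'origin': array([599.00064464, 308.67873518, 372.56488914]), 'attitude': array([1.60963581e+02, 9.03210896e-02, 5.42168382e-02])} [599.92483034 224.43523906 230.82342035] [-1.79963164e+02  5.15413112e-02  9.00325622e+01]
```

View pics/w2.png

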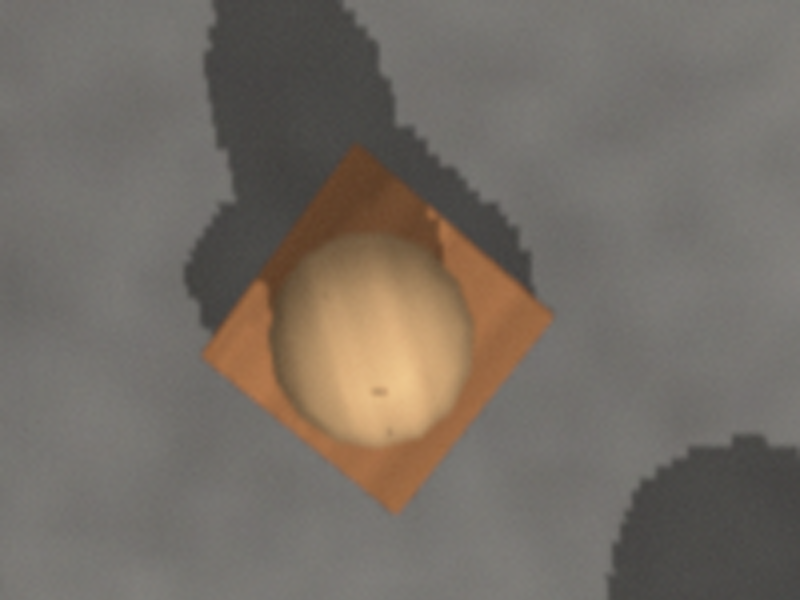

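```bash
python3 - <<'E'
from fit import *
d=dict(fx=393.602,fy=393.602,cx=313.3626,cy=236.9916,origin=[599.0006,308.6787,372.5649],attitude=[160.96358,.09032,.05422])
P=onz(d,np.array([[298.75,66.25],[348.25,109],[308.75,158.75],[260.75,118.5]])-.375,24)[:,:2]
print(P,P.mean(0));rc=cv2.minAreaRect(P.astype(np.float32));print(rc)
e=np.roll(P,-1,0)-P;print(np.hypot(*e.T),np.degrees(np.arctan2(e[:,1],e[:,0])))
E
```

```text
[[586.21558243 335.85807767]
 [627.51430075 302.78310421]
 [594.12468771 261.29112783]
 [553.49978789 295.04576488]] [590.33858969 298.74451865]
((590.208984375, 298.62286376953125), (53.2583122253418, 52.91048812866211), 51.175533294677734)
[52.91066059 53.25833609 52.81815983 52.30648227] [ -38.69024832 -128.82448813  140.27730204   51.28378609]
```

>>> jog_arm(targets=[[0.037,-0.005,0.0,0,0,0.12,0],[0.0737,-0.0097,0.0,0,0,0.24,0],[0.0737,-0.0097,0.035,0,0,0.36,0],[0.0737,-0.0097,0.07,0,0,0.48,0],[0.0737,-0.0097,0.1,0,0,0.6,0]])

```text
time: 1.42
tool_pos: [590.5, 297.5, 129.8]
tcp_rot: [180.0, 0.0, 55.3]
ft_force: [-0.4, -0.4, -1.8]
finger_gap: 85.5
```

>>> jog_arm(targets=[[0,0,0.02,0,0,0.079,0],[0,0,0.02,0,0,0.079,0],[0,0,0.02,0,0,0.079,0]])

```text
time: 1.67
tool_pos: [589.7, 296.7, 110.0]
tcp_rot: [-179.9, 0.2, 51.2]
ft_force: [-0.0, -0.5, 1.0]
finger_gap: 85.6
```

```bash
python3 - <<'E'
from fit import *
d=r.snapshot("wrist");p=d.pop("pixels");cv2.imwrite("pics/w3.png",p[:,:,::-1]);print(d,r.sense()["tool_pos"],r.sense()["tcp_rot"])
E
```

```text
{'fx': 393.6019347716486, 'fy': 393.6019347716486, 'cx': 313.36258119075876, 'cy': 236.99155678349598, 'origin': array([642.21422144, 361.47677198, 251.60147274]), 'attitude': array([ 1.60777029e+02,  1.34989464e-01, -3.88837829e+01])} [591.07678233 297.58420764 112.33122252] [ 1.79971361e+02 -1.66306475e-02  5.11954616e+01]
```

View pics/w3.png

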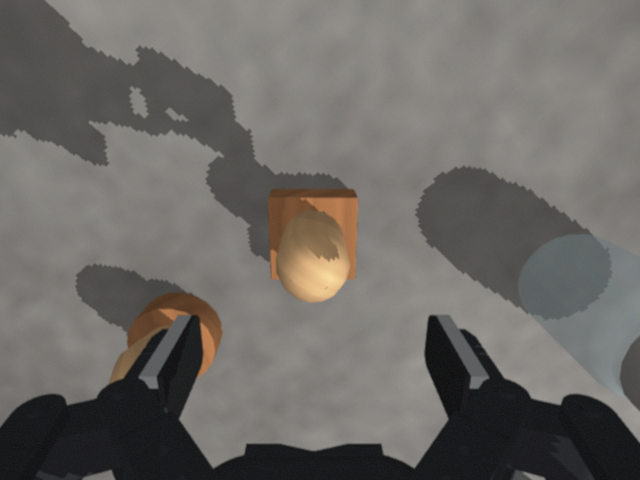

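>>> jog_arm(targets=[[0,0,0.03,0,0,0,0],[0,0,0.055,0,0,0,0],[0,0,0.083,0,0,0,0],[0,0,0.083,0,0,0,0],[0,0,0.083,0,0,0,0]])

```text
time: 2.13
tool_pos: [590.4, 298.2, 29.1]
tcp_rot: [-180.0, 0.0, 51.2]
ft_force: [0.4, 0.7, 0.2]
finger_gap: 85.1
```

>>> jog_arm(targets=[[0,0,0,0,0,0,0.4],[0,0,0,0,0,0,0.6],[0,0,0,0,0,0,0.8],[0,0,0,0,0,0,0.8],[0,0,0,0,0,0,0.8]], newtons=30)

```text
time: 2.55
tool_pos: [591.5, 299.4, 30.6]
tcp_rot: [179.9, -0.2, 51.1]
ft_force: [-1.2, 0.6, 7.5]
finger_gap: 38.0
```

>>> jog_arm(targets=[[0,0,0,0,0,0,0.9],[0,0,0,0,0,0,0.9],[0,0,0,0,0,0,0.9]])

```text
time: 2.8
tool_pos: [591.5, 299.4, 30.6]
tcp_rot: [179.9, -0.2, 51.1]
ft_force: [-1.7, 0.0, 6.9]
finger_gap: 37.9
```

>>> jog_arm(targets=[[0,0,-0.02,0,0,0,0.9],[0,0,-0.05,0,0,0,0.9],[0,0,-0.08,0,0,0,0.9],[0,0,-0.11,0,0,0,0.9],[0,0,-0.11,0,0,0,0.9]], newtons=50)

```text
time: 3.22
tool_pos: [594.2, 300.4, 147.3]
tcp_rot: [179.7, -0.6, 51.1]
ft_force: [2.0, 0.3, 0.3]
finger_gap: 37.8
```

```bash
python3 - <<'E'
from fit import *
print(r.sense())
d=r.snapshot("wrist");cv2.imwrite("pics/w4.png",d["pixels"][:,:,::-1])
d=r.snapshot("side");cv2.imwrite("pics/s4.png",d["pixels"][:,:,::-1])
E
```

```text
{'time': 3.2167, 'joint_pos': array([ 2.24094425e+01,  1.96827821e+01,  7.99787870e+01, -7.27109104e-04,
        7.96605810e+01,  6.12973888e+01]), 'qd': array([-0.12641121,  1.96930999,  2.51988661, -0.01800591, -4.58601826,
        0.01405458]), 'joint_efforts': array([ 6.90580043e-02, -5.84519577e+01, -4.09231853e+01, -1.70450052e-02,
        1.80609651e+00,  2.25886877e-03]), 'tool_pos': array([594.19731867, 300.40239649, 147.25728285]), 'tcp_rot': array([179.673813  ,  -0.59421118,  51.11387138]), 'ft_force': array([2.02034113, 0.2530986 , 0.28410917]), 'wrist_torque': array([ 0.03782923, -0.00804733,  0.00054403]), 'finger_gap': 37.836415700461906}
```

View pics/w4.png

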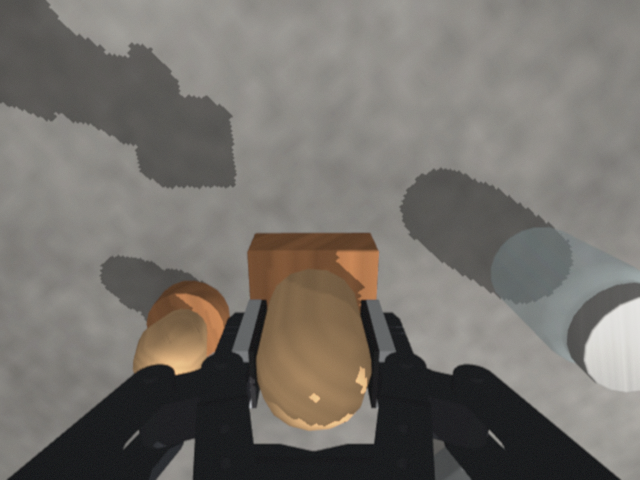

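View pics/s4.png

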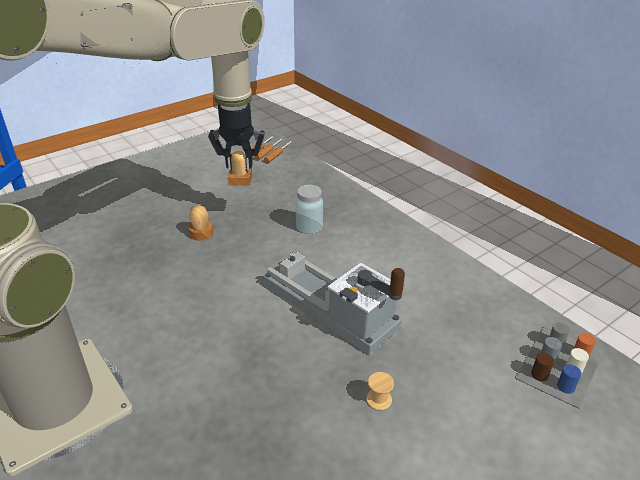

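>>> jog_arm(targets=[[-0.02,0.013,0,0,0,-0.06,0.9],[-0.05,0.0325,0,0,0,-0.14,0.9],[-0.085,0.0555,0,0,0,-0.24,0.9],[-0.12,0.078,0,0,0,-0.34,0.9],[-0.15,0.0977,0,0,0,-0.4215,0.9]])

```text
time: 3.73
tool_pos: [570.0, 118.4, 135.9]
tcp_rot: [-179.8, 0.1, 75.6]
ft_force: [0.5, 0.0, -1.6]
finger_gap: 37.8
```

>>> jog_arm(targets=[[-0.04,0.0063,0,0,0,-0.1,0.9],[-0.08,0.0126,0,0,0,-0.2,0.9],[-0.12,0.0189,0,0,0,-0.3,0.9],[-0.155,0.0244,0,0,0,-0.38,0.9],[-0.1768,0.0278,0,0,0,-0.4215,0.9]])

```text
time: 4.15
tool_pos: [551.9, -60.6, 136.2]
tcp_rot: [-179.8, -0.0, 99.6]
ft_force: [-0.2, -0.4, -1.3]
finger_gap: 37.3
```

>>> jog_arm(targets=[[0,0,0,0,0,0,0.9],[0,0,0,0,0,0,0.9],[0,0,0,0,0,0,0.9]])

```text
time: 4.4
tool_pos: [553.1, -56.9, 136.9]
tcp_rot: [-179.9, -0.1, 99.3]
ft_force: [0.8, 0.2, -1.5]
finger_gap: 37.8
```

```bash
python3 - <<'E'
from fit import *
print(r.sense()["tool_pos"],r.sense()["tcp_rot"],r.sense()["finger_gap"])
for n in("wrist","side","scene"):
    d=r.snapshot(n);p=d.pop("pixels");cv2.imwrite(f"pics/{n}5.png",p[:,:,::-1])
    if n=="wrist":print(d)
a=cv2.imread("pics/scene5.png");b=cv2.imread("pics/side5.png")
cv2.imwrite("pics/z5.png",np.hstack([cv2.resize(a[215:335,260:380],(400,400),interpolation=2),cv2.resize(b[200:320,260:380],(400,400),interpolation=2)]))
E
```

```text
[553.11592494 -56.85803621 136.87204496] [-1.79878118e+02 -7.20974001e-02  9.93312516e+01] 37.755700642349886
{'fx': 393.6019347716486, 'fy': 393.6019347716486, 'cx': 313.36258119075876, 'cy': 236.99155678349598, 'origin': array([539.09371851,  24.99791064, 278.82206504]), 'attitude': array([161.07896618,   0.16401617,   9.28161338])}
```

View pics/wrist5.png

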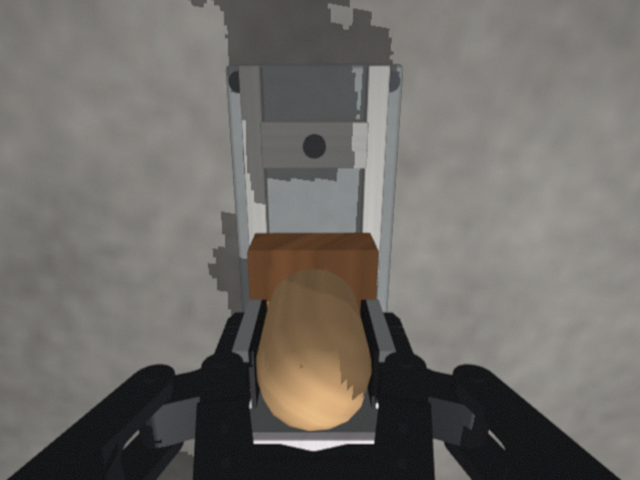

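View pics/z5.png

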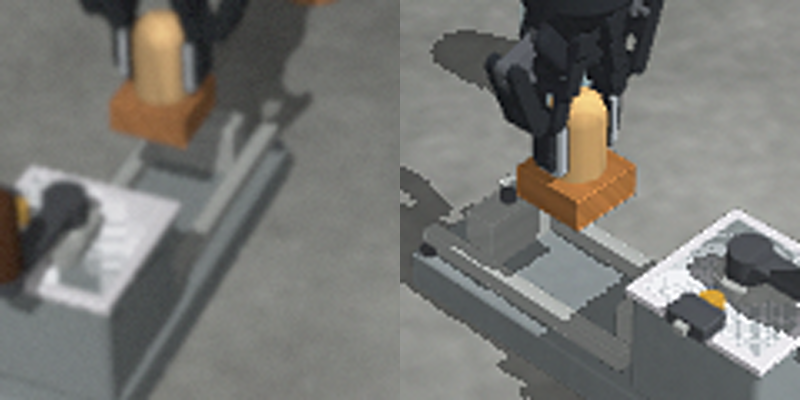

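```bash
python3 - <<'E'
from fit import *
d=dict(fx=393.602,fy=393.602,cx=313.3626,cy=236.9916,origin=[539.0937,24.9979,278.822],attitude=[161.07897,.16402,9.28161])
c,s=np.cos(.1655),np.sin(.1655)
def pr(P):return (P[:,:2]-[559,-87.2])@np.array([[c,-s],[s,c]])
print(pr(onz(d,[[260,167],[367,168],[314,146]],68)),pr(onz(d,[[245,66],[390,66]],44)),pr(onz(d,[[250,249],[377,249]],130)),pr(np.array([[553.1,-56.9,0]])))
E
```

```text
[[-30.35861187  81.25388395]
 [ 26.76752024  80.54707263]
 [ -1.49573465  92.14325742]] [[-39.30031554 132.81692284]
 [ 40.29034219 132.51975525]] [[-27.37947386  57.86629066]
 [ 23.9191084   57.74186959]] [[-0.82759378 30.85798257]]
```

>>> jog_arm(targets=[[0,0,0.025,0,0,0,0.9],[0,0,0.05,0,0,0,0.9],[0,0,0.065,0,0,0,0.9],[0,0,0.073,0,0,0,0.9],[0,0,0.073,0,0,0,0.9]])

```text
time: 4.97
tool_pos: [552.3, -56.2, 62.8]
tcp_rot: [-179.8, -0.1, 99.5]
ft_force: [-0.6, -0.0, -1.9]
finger_gap: 37.4
```

>>> jog_arm(targets=[[0,0,0.001,0,0,0,0.9],[0,0,0.002,0,0,0,0.9],[0,0,0.002,0,0,0,0.9]])

```text
time: 5.22
tool_pos: [555.1, -57.4, 64.7]
tcp_rot: [179.9, 0.0, 99.4]
ft_force: [-0.3, -0.1, -2.2]
finger_gap: 37.5
```

>>> jog_arm(targets=[[0,0,0.0015,0,0,0,0.9],[0,0,0.003,0,0,0,0.9],[0,0,0.003,0,0,0,0.9]])

```text
time: 5.47
tool_pos: [554.5, -57.6, 60.8]
tcp_rot: [179.9, 0.0, 99.4]
ft_force: [0.2, -0.4, -1.0]
finger_gap: 37.7
```

>>> jog_arm(targets=[[0,0,0.001,0,0,0,0.9],[0,0,0.0015,0,0,0,0.9],[0,0,0.0015,0,0,0,0.9]])

```text
time: 5.72
tool_pos: [554.6, -57.7, 60.6]
tcp_rot: [179.9, 0.0, 99.4]
ft_force: [-5.7, 0.9, 11.9]
finger_gap: 37.7
```

>>> jog_arm(targets=[[0,0,-0.001,0,0,0,0.9],[0,0,-0.001,0,0,0,0.5],[0,0,-0.001,0,0,0,0.2],[0,0,-0.001,0,0,0,0.0],[0,0,-0.001,0,0,0,0.0]])

```text
time: 6.13
tool_pos: [553.9, -57.4, 59.6]
tcp_rot: [-180.0, -0.0, 99.4]
ft_force: [0.5, 0.1, -0.3]
finger_gap: 77.1
```

>>> jog_arm(targets=[[0,0,-0.001,0,0,0,0],[0,0,-0.02,0,0,0,0],[0,0,-0.05,0,0,0,0],[0,0,-0.08,0,0,0,0],[0,0,-0.1,0,0,0,0]])

```text
time: 6.55
tool_pos: [554.8, -57.6, 162.7]
tcp_rot: [179.9, 0.0, 99.4]
ft_force: [0.5, -0.7, 0.2]
finger_gap: 85.5
```

>>> jog_arm(targets=[[0,0,-0.03,0,0,0,0],[0,0,-0.06,0,0,0,0],[0,0,-0.09,0,0,0,0],[0,0,-0.1,0,0,0,0],[0,0,-0.1,0,0,0,0]])

```text
time: 6.97
tool_pos: [555.9, -57.8, 263.9]
tcp_rot: [179.6, 0.1, 99.4]
ft_force: [0.1, 0.3, 0.1]
finger_gap: 85.4
```

```bash
python3 - <<'E'
from fit import *
print(r.sense()["tool_pos"],r.sense()["tcp_rot"],r.sense()["finger_gap"])
for n in("wrist","side","scene"):
    d=r.snapshot(n);p=d.pop("pixels");cv2.imwrite(f"pics/{n}6.png",p[:,:,::-1])
    if n=="wrist":print(d)
a=cv2.imread("pics/scene6.png");b=cv2.imread("pics/side6.png")
cv2.imwrite("pics/z6.png",np.hstack([cv2.resize(a[235:355,240:360],(400,400),interpolation=2),cv2.resize(b[240:360,270:410],(400,400),interpolation=2)]))
E
```

```text
[555.88498645 -57.76157218 263.85086314] [1.79637352e+02 1.35352613e-01 9.94001516e+01] 85.38635349370388
{'fx': 393.6019347716486, 'fy': 393.6019347716486, 'cx': 313.36258119075876, 'cy': 236.99155678349598, 'origin': array([540.49985784,  24.38782672, 405.51942615]), 'attitude': array([160.8675894 ,  -0.32282297,   9.35073945])}
```

View pics/wrist6.png

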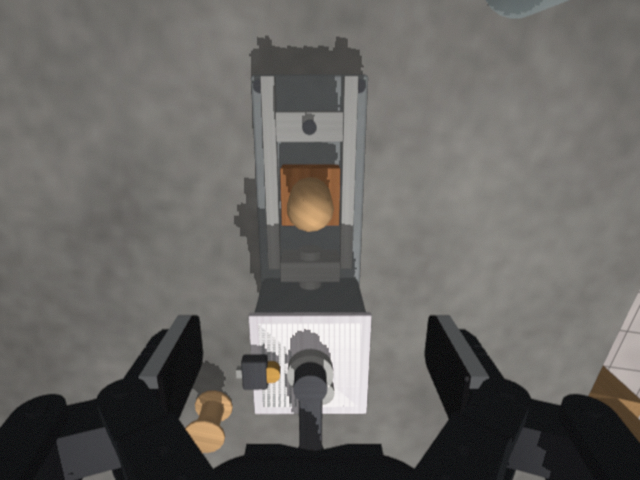

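View pics/z6.png

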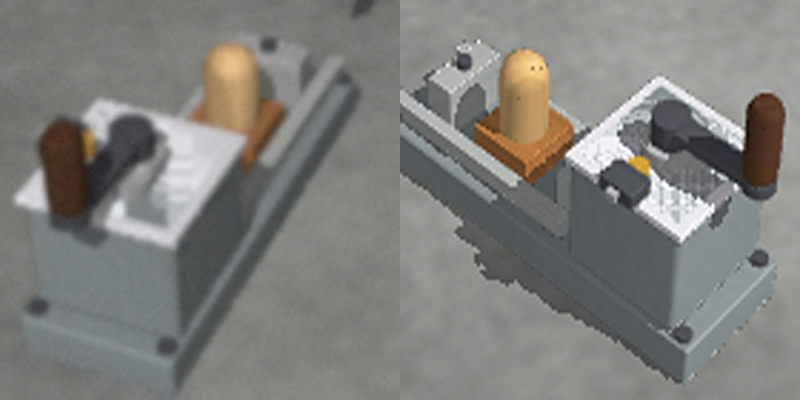

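```bash
python3 - <<'E'
from fit import *
c,s=np.cos(.1655),np.sin(.1655)
def pr(P):return (P[:,:2]-[559,-87.2])@np.array([[c,-s],[s,c]])
k1=onz(S,[[396.7,282]],170);k2=onz(C,[[258.9,286]],170);print(k1,k2,pr(k1),pr(k2))
d=dict(fx=393.602,fy=393.602,cx=313.3626,cy=236.9916,origin=[540.5,24.388,405.519],attitude=[160.8676,-.3228,9.3507])
print(pr(onz(d,[[309,378]],140)), pr(onz(d,[[280,166],[341,166],[281,226],[340,226]],54)),pr(onz(d,[[250,316],[370,314],[367,412],[256,412]],115)),pr(onz(d,[[276,138],[343,138],[281,262],[340,262]],68)))
for y in(-110,-185):print(proj(S,[[559-s*y,-87.2+c*y,170]]),proj(C,[[559-s*y,-87.2+c*y,170]]),559-s*y,-87.2+c*y)
E
```

```text
[[ 588.27844107 -271.6772642   170.        ]] [[ 590.6333848  -269.84611805  170.        ]] [[  -1.5134192  -186.78007838]] [[   1.11101995 -185.36191925]]
[[  -2.41622777 -100.67830414]] [[-27.67697561  58.10205753]
 [ 26.58762605  57.92935601]
 [-28.4233144    2.17384317]
 [ 26.81072792   1.94852011]] [[ -51.7740573   -57.60666433]
 [  48.89946627  -56.26312507]
 [  50.74368001 -159.17186929]
 [ -51.78694708 -158.39546456]] [[-29.20550616  83.57407907]
 [ 26.72242468  83.4178213 ]
 [-28.30934779 -28.41283877]
 [ 26.44534857 -28.66821949]]
[[365.19108196 263.5815122 ]] [[277.38706806 262.85413692]] 577.1220071577669 -195.69697164701807
[[396.41864373 281.17890161]] [[258.46234167 285.73721029]] 589.4779211289716 -269.6721795881668
```

>>> jog_arm(targets=[[-0.03,0,0,0,0,0,0],[-0.07,0,0,0,0,0,0],[-0.11,0,0,0,0,0,0],[-0.15,0,0,0,0,0,0],[-0.185,0,0,0,0,0,0]])

```text
time: 7.53
tool_pos: [583.1, -241.7, 256.5]
tcp_rot: [-179.8, -0.1, 99.4]
ft_force: [1.2, 0.6, -0.4]
finger_gap: 85.1
```

>>> jog_arm(targets=[[-0.025,0,0,0,0,0,0],[-0.031,0,0,0,0,0,0],[-0.031,0,0,0,0,0,0],[-0.031,0,0,0,0,0,0]])

```text
time: 7.87
tool_pos: [588.5, -269.7, 257.5]
tcp_rot: [-179.9, -0.2, 99.4]
ft_force: [1.0, 0.7, 0.4]
finger_gap: 85.2
```

```bash
python3 - <<'E'
from fit import *
print(r.sense()["tool_pos"],r.sense()["tcp_rot"],r.sense()["finger_gap"])
for n in("wrist","side","scene"):
    d=r.snapshot(n);p=d.pop("pixels");cv2.imwrite(f"pics/{n}7.png",p[:,:,::-1])
    if n=="wrist":print(d)
a=cv2.imread("pics/scene7.png");b=cv2.imread("pics/side7.png")
cv2.imwrite("pics/z7.png",np.hstack([cv2.resize(a[215:335,210:330],(400,400),interpolation=2),cv2.resize(b[220:340,310:450],(400,400),interpolation=2)]))
E
```

```text
[ 588.51007548 -269.66248485  257.53121131] [-1.79854754e+02 -1.56221715e-01  9.93703580e+01] 85.19185395901309
{'fx': 393.6019347716486, 'fy': 393.6019347716486, 'cx': 313.36258119075876, 'cy': 236.99155678349598, 'origin': array([ 574.54280056, -188.02018004,  399.64535396]), 'attitude': array([161.15622372,   0.1831737 ,   9.32320254])}
```

View pics/wrist7.png

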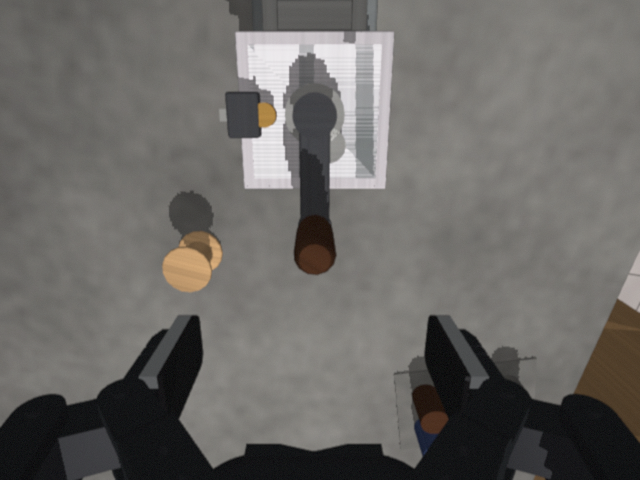

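View pics/z7.png

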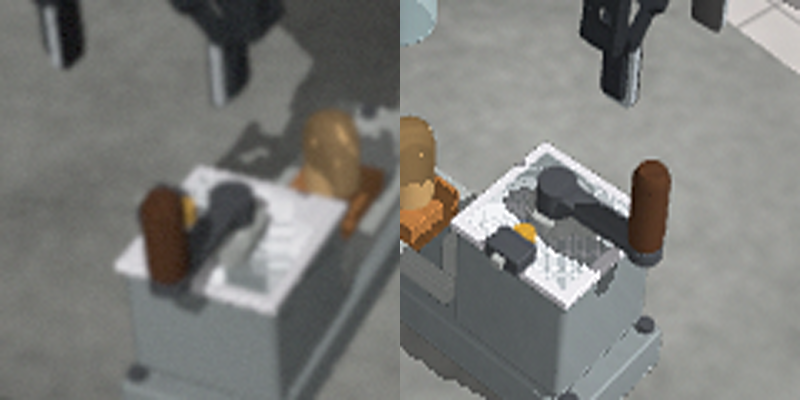

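```bash
python3 - <<'E'
from fit import *
d=dict(fx=393.602,fy=393.602,cx=313.3626,cy=236.9916,origin=[574.543,-188.02,399.645],attitude=[161.15622,.18317,9.3232])
c,s=np.cos(.1655),np.sin(.1655)
def pr(P):return (P[:,:2]-[559,-87.2])@np.array([[c,-s],[s,c]])
k=onz(d,[[315,258]],194);print(k,pr(k));k=onz(d,[[314,116]],144);print(k,pr(k));print(pr(np.array([[588.5,-269.7]])))
E
```

```text
[[ 588.19463752 -269.54931928  194.        ]] [[  -1.24550827 -184.66740321]]
[[ 575.39730176 -195.82471159  144.        ]] [[  -1.72218379 -109.84185703]]
[[  -0.96914221 -184.86633215]]
```

>>> jog_arm(targets=[[0,0,0.03,0,0,0,0],[0,0,0.06,0,0,0,0],[0,0,0.085,0,0,0,0],[0,0,0.102,0,0,0,0],[0,0,0.102,0,0,0,0]])

```text
time: 8.43
tool_pos: [586.8, -267.6, 152.5]
tcp_rot: [-179.7, -0.3, 99.5]
ft_force: [-1.4, -0.2, -1.1]
finger_gap: 85.3
```

>>> jog_arm(targets=[[0,0,0,0,0,0,0.3],[0,0,0,0,0,0,0.45],[0,0,0,0,0,0,0.55],[0,0,0,0,0,0,0.6],[0,0,0,0,0,0,0.65]], newtons=40)

```text
time: 8.85
tool_pos: [590.0, -270.9, 159.5]
tcp_rot: [179.9, 0.1, 99.4]
ft_force: [0.5, -0.2, -0.4]
finger_gap: 29.9
```

>>> jog_arm(targets=[[0,0,0,0,0,0,0.7],[0,0,0,0,0,0,0.75],[0,0,0,0,0,0,0.85],[0,0,0,0,0,0,0.95],[0,0,0,0,0,0,0.95]])

```text
time: 9.27
tool_pos: [589.4, -270.9, 158.9]
tcp_rot: [180.0, 0.0, 99.4]
ft_force: [-1.9, 0.0, 5.6]
finger_gap: 24.0
```

>>> jog_arm(targets=[[0,0,0,0,0,0,1],[0,0,0,0,0,0,1],[0,0,0,0,0,0,1]], newtons=80)

```text
time: 9.52
tool_pos: [589.4, -270.9, 159.0]
tcp_rot: [180.0, 0.0, 99.4]
ft_force: [-2.9, 0.9, 5.2]
finger_gap: 23.0
```

```bash
cat > rows.py <<'E'
import numpy as np,sys
def rows(t0,ths):
    return [[round(-.075*(np.cos(t)-np.cos(t0)),4)+0.,round(-.075*(np.sin(t)-np.sin(t0)),4)+0.] for t in ths]
if __name__=="__main__":
    t0=float(sys.argv[1])
    ths=[float(a) for a in sys.argv[2:]]
    print(t0,rows(t0,ths))
E
python3 - <<'E'
from rows import rows
print(rows(0,[.03,.09,.17,.26,.36]))
t=.36
while t<8.8:
    print(round(t,2),[f"{a:.4f},{b:.4f}" for a,b in rows(t,[t+.1*i for i in range(1,6)])]);t+=.5
E
```

```text
[[np.float64(0.0), np.float64(-0.0022)], [np.float64(0.0003), np.float64(-0.0067)], [np.float64(0.0011), np.float64(-0.0127)], [np.float64(0.0025), np.float64(-0.0193)], [np.float64(0.0048), np.float64(-0.0264)]]
0.36 ['0.0030,-0.0069', '0.0066,-0.0134', '0.0109,-0.0196', '0.0158,-0.0252', '0.0213,-0.0304']
0.86 ['0.0059,-0.0046', '0.0123,-0.0086', '0.0190,-0.0119', '0.0260,-0.0146', '0.0332,-0.0165']
1.36 ['0.0074,-0.0012', '0.0149,-0.0017', '0.0224,-0.0014', '0.0298,-0.0003', '0.0371,0.0015']
1.86 ['0.0071,0.0025', '0.0139,0.0057', '0.0203,0.0095', '0.0263,0.0140', '0.0318,0.0191']
2.36 ['0.0050,0.0056', '0.0094,0.0116', '0.0132,0.0181', '0.0164,0.0249', '0.0188,0.0320']
2.86 ['0.0017,0.0073', '0.0027,0.0147', '0.0029,0.0222', '0.0024,0.0297', '0.0012,0.0371']
3.36 ['-0.0020,0.0072', '-0.0047,0.0142', '-0.0081,0.0209', '-0.0121,0.0272', '-0.0168,0.0331']
3.86 ['-0.0052,0.0054', '-0.0109,0.0102', '-0.0171,0.0145', '-0.0237,0.0181', '-0.0306,0.0210']
4.36 ['-0.0072,0.0022', '-0.0145,0.0037', '-0.0220,0.0045', '-0.0295,0.0045', '-0.0369,0.0038']
4.86 ['-0.0074,-0.0015', '-0.0145,-0.0037', '-0.0214,-0.0066', '-0.0280,-0.0102', '-0.0342,-0.0144']
5.36 ['-0.0057,-0.0048', '-0.0110,-0.0102', '-0.0157,-0.0160', '-0.0197,-0.0223', '-0.0231,-0.0290']
5.86 ['-0.0027,-0.0070', '-0.0048,-0.0142', '-0.0060,-0.0216', '-0.0066,-0.0291', '-0.0064,-0.0366']
6.36 ['0.0009,-0.0074', '0.0026,-0.0147', '0.0050,-0.0218', '0.0081,-0.0287', '0.0119,-0.0351']
6.86 ['0.0044,-0.0061', '0.0094,-0.0117', '0.0149,-0.0168', '0.0209,-0.0213', '0.0273,-0.0251']
7.36 ['0.0068,-0.0032', '0.0138,-0.0057', '0.0211,-0.0076', '0.0285,-0.0086', '0.0360,-0.0090']
7.86 ['0.0075,0.0004', '0.0149,0.0016', '0.0221,0.0035', '0.0292,0.0061', '0.0359,0.0094']
8.36 ['0.0064,0.0040', '0.0123,0.0085', '0.0178,0.0137', '0.0227,0.0193', '0.0270,0.0255']
```

>>> jog_arm(targets=[[0,-0.0022,0,0,0,0,1],[0.0003,-0.0067,0,0,0,0,1],[0.0011,-0.0127,0,0,0,0,1],[0.0025,-0.0193,0,0,0,0,1],[0.0048,-0.0264,0,0,0,0,1]])

```text
time: 9.93
tool_pos: [563.1, -270.7, 159.0]
tcp_rot: [179.8, 0.1, 99.4]
ft_force: [3.2, 0.1, 5.5]
finger_gap: 23.2
```

>>> jog_arm(targets=[[0.003,-0.0069,0,0,0,0,1],[0.0066,-0.0134,0,0,0,0,1],[0.0109,-0.0196,0,0,0,0,1],[0.0158,-0.0252,0,0,0,0,1],[0.0213,-0.0304,0,0,0,0,1]])

```text
time: 10.35
tool_pos: [529.3, -255.0, 159.0]
tcp_rot: [179.9, 0.1, 99.4]
ft_force: [3.5, -2.1, 5.0]
finger_gap: 23.3
```

>>> jog_arm(targets=[[0.0059,-0.0046,0,0,0,0,1],[0.0123,-0.0086,0,0,0,0,1],[0.019,-0.0119,0,0,0,0,1],[0.026,-0.0146,0,0,0,0,1],[0.0332,-0.0165,0,0,0,0,1]])

```text
time: 10.77
tool_pos: [507.3, -225.1, 159.0]
tcp_rot: [179.9, 0.2, 99.4]
ft_force: [2.2, -4.3, 5.9]
finger_gap: 23.1
```

>>> jog_arm(targets=[[0.0074,-0.0012,0,0,0,0,1],[0.0149,-0.0017,0,0,0,0,1],[0.0224,-0.0014,0,0,0,0,1],[0.0298,-0.0003,0,0,0,0,1],[0.0371,0.0015,0,0,0,0,1]])

```text
time: 11.18
tool_pos: [502.2, -189.8, 159.0]
tcp_rot: [-180.0, 0.3, 99.3]
ft_force: [-2.9, -6.5, 8.9]
finger_gap: 23.1
```

>>> jog_arm(targets=[[0.0071,0.0025,0,0,0,0,1],[0.0139,0.0057,0,0,0,0,1],[0.0203,0.0095,0,0,0,0,1],[0.0263,0.014,0,0,0,0,1],[0.0318,0.0191,0,0,0,0,1]])

```text
time: 11.6
tool_pos: [516.3, -152.6, 159.0]
tcp_rot: [180.0, 0.0, 99.4]
ft_force: [-0.9, 2.5, 9.6]
finger_gap: 23.1
```

>>> jog_arm(targets=[[0.005,0.0056,0,0,0,0,1],[0.0094,0.0116,0,0,0,0,1],[0.0132,0.0181,0,0,0,0,1],[0.0164,0.0249,0,0,0,0,1],[0.0188,0.032,0,0,0,0,1]])

```text
time: 12.02
tool_pos: [544.6, -129.1, 158.9]
tcp_rot: [-180.0, 0.0, 99.4]
ft_force: [-4.6, -0.9, 10.0]
finger_gap: 22.8
```

>>> jog_arm(targets=[[0.0017,0.0073,0,0,0,0,1],[0.0027,0.0147,0,0,0,0,1],[0.0029,0.0222,0,0,0,0,1],[0.0024,0.0297,0,0,0,0,1],[0.0012,0.0371,0,0,0,0,1]])

```text
time: 12.43
tool_pos: [581.2, -121.9, 158.9]
tcp_rot: [-180.0, 0.0, 99.4]
ft_force: [-5.2, -1.0, 9.2]
finger_gap: 22.9
```

>>> jog_arm(targets=[[-0.002,0.0072,0,0,0,0,1],[-0.0047,0.0142,0,0,0,0,1],[-0.0081,0.0209,0,0,0,0,1],[-0.0121,0.0272,0,0,0,0,1],[-0.0168,0.0331,0,0,0,0,1]])

```text
time: 12.85
tool_pos: [616.6, -133.2, 158.9]
tcp_rot: [-180.0, 0.0, 99.4]
ft_force: [-4.6, 0.1, 9.5]
finger_gap: 22.9
```

>>> jog_arm(targets=[[-0.0052,0.0054,0,0,0,0,1],[-0.0109,0.0102,0,0,0,0,1],[-0.0171,0.0145,0,0,0,0,1],[-0.0237,0.0181,0,0,0,0,1],[-0.0306,0.021,0,0,0,0,1]])

```text
time: 13.27
tool_pos: [642.1, -159.8, 158.9]
tcp_rot: [-180.0, -0.0, 99.4]
ft_force: [-4.1, 2.7, 10.3]
finger_gap: 23.2
```

>>> jog_arm(targets=[[-0.0072,0.0022,0,0,0,0,1],[-0.0145,0.0037,0,0,0,0,1],[-0.022,0.0045,0,0,0,0,1],[-0.0295,0.0045,0,0,0,0,1],[-0.0369,0.0038,0,0,0,0,1]])

```text
time: 13.68
tool_pos: [651.9, -195.3, 158.9]
tcp_rot: [180.0, -0.0, 99.4]
ft_force: [-3.9, 2.8, 9.5]
finger_gap: 23.1
```

>>> jog_arm(targets=[[-0.0074,-0.0015,0,0,0,0,1],[-0.0145,-0.0037,0,0,0,0,1],[-0.0214,-0.0066,0,0,0,0,1],[-0.028,-0.0102,0,0,0,0,1],[-0.0342,-0.0144,0,0,0,0,1]])

```text
time: 14.1
tool_pos: [643.7, -231.2, 159.0]
tcp_rot: [179.9, -0.0, 99.4]
ft_force: [-0.2, 4.3, 7.9]
finger_gap: 23.0
```

>>> jog_arm(targets=[[-0.0057,-0.0048,0,0,0,0,1],[-0.011,-0.0102,0,0,0,0,1],[-0.0157,-0.016,0,0,0,0,1],[-0.0197,-0.0223,0,0,0,0,1],[-0.0231,-0.029,0,0,0,0,1]])

```text
time: 14.52
tool_pos: [619.2, -258.9, 159.0]
tcp_rot: [179.9, 0.0, 99.4]
ft_force: [3.0, 3.0, 6.0]
finger_gap: 23.0
```

```bash
python3 - <<'E'
from fit import *
for n in("side","scene"):
    d=r.snapshot(n);p=d.pop("pixels");cv2.imwrite(f"pics/{n}8.png",p[:,:,::-1])
a=cv2.imread("pics/scene8.png");b=cv2.imread("pics/side8.png")
cv2.imwrite("pics/z8.png",np.hstack([cv2.resize(a[215:335,230:350],(400,400),interpolation=2),cv2.resize(b[220:340,270:410],(400,400),interpolation=2)]))
E
```

```text
(no output)
```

View pics/z8.png

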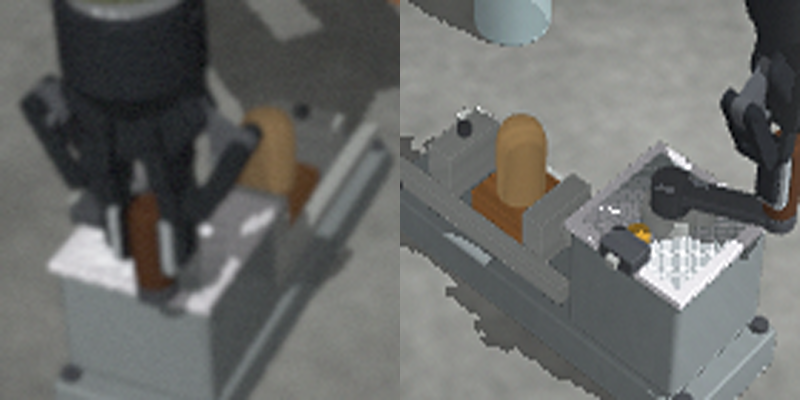

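>>> jog_arm(targets=[[-0.0027,-0.007,0,0,0,0,1],[-0.0048,-0.0142,0,0,0,0,1],[-0.006,-0.0216,0,0,0,0,1],[-0.0066,-0.0291,0,0,0,0,1],[-0.0064,-0.0366,0,0,0,0,1]])

```text
time: 15.03
tool_pos: [584.1, -271.6, 159.0]
tcp_rot: [179.8, 0.1, 99.4]
ft_force: [3.7, 1.2, 5.2]
finger_gap: 23.2
```

>>> jog_arm(targets=[[0.0009,-0.0074,0,0,0,0,1],[0.0026,-0.0147,0,0,0,0,1],[0.005,-0.0218,0,0,0,0,1],[0.0081,-0.0287,0,0,0,0,1],[0.0119,-0.0351,0,0,0,0,1]])

```text
time: 15.45
tool_pos: [547.4, -266.0, 159.1]
tcp_rot: [179.9, 0.1, 99.4]
ft_force: [3.7, -1.5, 4.9]
finger_gap: 23.1
```

>>> jog_arm(targets=[[0.0044,-0.0061,0,0,0,0,1],[0.0094,-0.0117,0,0,0,0,1],[0.0149,-0.0168,0,0,0,0,1],[0.0209,-0.0213,0,0,0,0,1],[0.0273,-0.0251,0,0,0,0,1]])

```text
time: 15.87
tool_pos: [518.0, -243.5, 159.0]
tcp_rot: [179.9, 0.2, 99.4]
ft_force: [1.9, -2.3, 4.8]
finger_gap: 22.9
```

>>> jog_arm(targets=[[0.0068,-0.0032,0,0,0,0,1],[0.0138,-0.0057,0,0,0,0,1],[0.0211,-0.0076,0,0,0,0,1],[0.0285,-0.0086,0,0,0,0,1],[0.036,-0.009,0,0,0,0,1]])

```text
time: 16.28
tool_pos: [503.3, -211.5, 159.2]
tcp_rot: [179.9, 0.4, 99.3]
ft_force: [3.9, -18.9, 1.6]
finger_gap: 23.4
```

>>> jog_arm(targets=[[0.0075,0.0004,0,0,0,0,1],[0.0149,0.0016,0,0,0,0,1],[0.0221,0.0035,0,0,0,0,1],[0.0292,0.0061,0,0,0,0,1],[0.0359,0.0094,0,0,0,0,1]])

```text
time: 16.7
tool_pos: [505.8, -172.8, 158.9]
tcp_rot: [-180.0, 0.1, 99.3]
ft_force: [-3.8, -3.2, 14.4]
finger_gap: 22.9
```

>>> jog_arm(targets=[[0.0064,0.004,0,0,0,0,1],[0.0123,0.0085,0,0,0,0,1],[0.0178,0.0137,0,0,0,0,1],[0.0227,0.0193,0,0,0,0,1],[0.027,0.0255,0,0,0,0,1]])

```text
time: 17.12
tool_pos: [527.2, -140.5, 158.9]
tcp_rot: [180.0, 0.0, 99.4]
ft_force: [-3.8, -0.9, 10.5]
finger_gap: 22.5
```

```bash
python3 - <<'E'
from fit import *
s=r.sense();print(s["ft_force"],s["tool_pos"])
for n in("side","scene"):
    d=r.snapshot(n);p=d.pop("pixels");cv2.imwrite(f"pics/{n}9.png",p[:,:,::-1])
a=cv2.imread("pics/scene9.png");b=cv2.imread("pics/side9.png")
cv2.imwrite("pics/z9.png",np.hstack([cv2.resize(a[215:335,230:350],(400,400),interpolation=2),cv2.resize(b[220:340,270:410],(400,400),interpolation=2)]))
s=r.sense();print(s["ft_force"])
from rows import rows
t=8.86
while t<10.4:
    print(round(t,2),[f"{a:.4f},{b:.4f}" for a,b in rows(t,[t+.05*i for i in range(1,6)])]);t+=.25
E
```

```text
[-3.78114512 -0.8673583  10.49025108] [ 527.23935717 -140.51515035  158.91676576]
[-0.02923275  3.72877144  8.77609177]
8.86 ['0.0019,0.0032', '0.0037,0.0065', '0.0053,0.0099', '0.0067,0.0134', '0.0080,0.0169']
9.11 ['0.0011,0.0036', '0.0020,0.0072', '0.0027,0.0109', '0.0032,0.0146', '0.0035,0.0184']
9.36 ['0.0001,0.0037', '0.0001,0.0075', '-0.0001,0.0112', '-0.0005,0.0150', '-0.0011,0.0187']
9.61 ['-0.0008,0.0037', '-0.0017,0.0073', '-0.0029,0.0109', '-0.0042,0.0144', '-0.0057,0.0178']
9.86 ['-0.0017,0.0034', '-0.0035,0.0066', '-0.0055,0.0098', '-0.0076,0.0129', '-0.0099,0.0158']
10.11 ['-0.0024,0.0028', '-0.0050,0.0056', '-0.0077,0.0081', '-0.0106,0.0106', '-0.0135,0.0129']
10.36 ['-0.0031,0.0021', '-0.0062,0.0041', '-0.0095,0.0060', '-0.0129,0.0076', '-0.0163,0.0091']
```

View pics/z9.png

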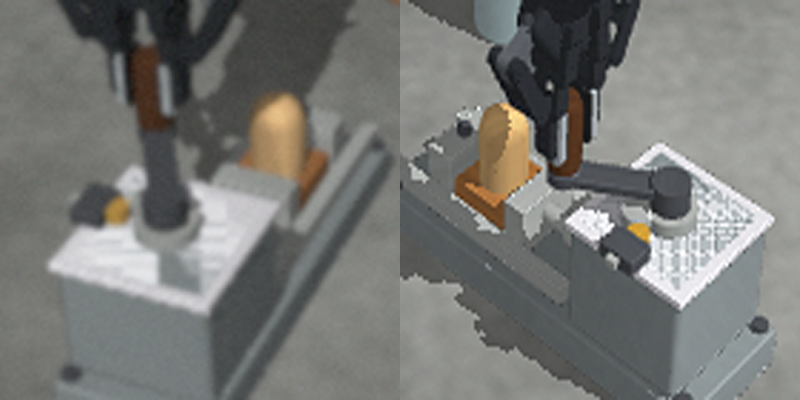

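>>> jog_arm(targets=[[0.0019,0.0032,0,0,0,0,1],[0.0037,0.0065,0,0,0,0,1],[0.0053,0.0099,0,0,0,0,1],[0.0067,0.0134,0,0,0,0,1],[0.008,0.0169,0,0,0,0,1]])

```text
time: 17.63
tool_pos: [542.3, -130.3, 158.9]
tcp_rot: [-180.0, 0.0, 99.4]
ft_force: [-3.8, 1.0, 10.3]
finger_gap: 22.8
```

>>> jog_arm(targets=[[0.0011,0.0036,0,0,0,0,1],[0.002,0.0072,0,0,0,0,1],[0.0027,0.0109,0,0,0,0,1]])

```text
time: 17.88
tool_pos: [552.6, -125.8, 158.9]
tcp_rot: [-180.0, 0.0, 99.4]
ft_force: [-4.1, -0.2, 10.5]
finger_gap: 23.0
```

```bash
python3 - <<'E'
from rows import rows
t=9.26
while t<10.4:
    print(round(t,2),[f"{a:.4f},{b:.4f}" for a,b in rows(t,[t+.03*i for i in range(1,4)])]);t+=.09
E
```

```text
9.26 ['0.0003,0.0022', '0.0006,0.0045', '0.0008,0.0067']
9.35 ['0.0001,0.0022', '0.0002,0.0045', '0.0002,0.0067']
9.44 ['-0.0001,0.0022', '-0.0002,0.0045', '-0.0004,0.0067']
9.53 ['-0.0003,0.0022', '-0.0006,0.0045', '-0.0010,0.0067']
9.62 ['-0.0005,0.0022', '-0.0010,0.0044', '-0.0016,0.0066']
9.71 ['-0.0007,0.0021', '-0.0014,0.0043', '-0.0022,0.0064']
9.8 ['-0.0009,0.0021', '-0.0018,0.0041', '-0.0028,0.0062']
9.89 ['-0.0010,0.0020', '-0.0021,0.0040', '-0.0033,0.0059']
9.98 ['-0.0012,0.0019', '-0.0025,0.0038', '-0.0038,0.0056']
10.07 ['-0.0014,0.0018', '-0.0028,0.0035', '-0.0043,0.0052']
10.16 ['-0.0015,0.0016', '-0.0031,0.0032', '-0.0047,0.0048']
10.25 ['-0.0017,0.0015', '-0.0034,0.0030', '-0.0052,0.0043']
10.34 ['-0.0018,0.0013', '-0.0036,0.0026', '-0.0055,0.0039']
```

>>> jog_arm(targets=[[0.0003,0.0022,0,0,0,0,1],[0.0006,0.0045,0,0,0,0,1],[0.0008,0.0067,0,0,0,0,1]])

```text
time: 18.13
tool_pos: [559.1, -124.0, 158.9]
tcp_rot: [180.0, 0.0, 99.4]
ft_force: [-4.6, 0.3, 10.1]
finger_gap: 22.7
```

>>> jog_arm(targets=[[0.0001,0.0022,0,0,0,0,1],[0.0002,0.0045,0,0,0,0,1],[0.0002,0.0067,0,0,0,0,1]])

```text
time: 18.38
tool_pos: [564.3, -122.9, 158.8]
tcp_rot: [-179.8, 0.0, 99.4]
ft_force: [-13.7, -0.2, 16.4]
finger_gap: 23.0
```

>>> jog_arm(targets=[[0,-0.0015,0,0,0,0,1]])

```text
time: 18.47
tool_pos: [563.6, -123.0, 158.9]
tcp_rot: [-179.9, 0.0, 99.4]
ft_force: [-5.3, 0.5, 10.5]
finger_gap: 23.1
```

>>> jog_arm(targets=[[0,0,0,0,0,0,1],[0,0,0,0,0,0,1]])

```text
time: 18.63
tool_pos: [563.4, -123.0, 158.9]
tcp_rot: [-179.9, 0.0, 99.4]
ft_force: [-7.8, 0.7, 12.1]
finger_gap: 22.6
```

>>> jog_arm(targets=[[0,-0.0005,0,0,0,0,1],[0,-0.001,0,0,0,0,1],[0,-0.001,0,0,0,0,1]])

```text
time: 18.88
tool_pos: [562.9, -123.1, 158.9]
tcp_rot: [-180.0, 0.0, 99.4]
ft_force: [-5.8, 1.3, 10.6]
finger_gap: 22.9
```

```bash
python3 - <<'E'
from fit import *
for i in range(3):
    d=r.snapshot("side");s=r.sense();print(s["time"],s["ft_force"],s["tool_pos"])
b=d["pixels"][:,:,::-1];cv2.imwrite("pics/z10.png",cv2.resize(b[220:340,250:410],(800,600),interpolation=2))
E
```

```text
18.9333 [-4.97067197  1.47408532 10.0529373 ] [ 562.84133631 -123.14947667  158.90881253]
18.9833 [-5.58432993  0.74899803 11.36157846] [ 562.84353751 -123.14500457  158.91084121]
19.0333 [-4.93409104  0.89871272 11.5837325 ] [ 562.8554683  -123.15076919  158.92075509]
```

View pics/z10.png

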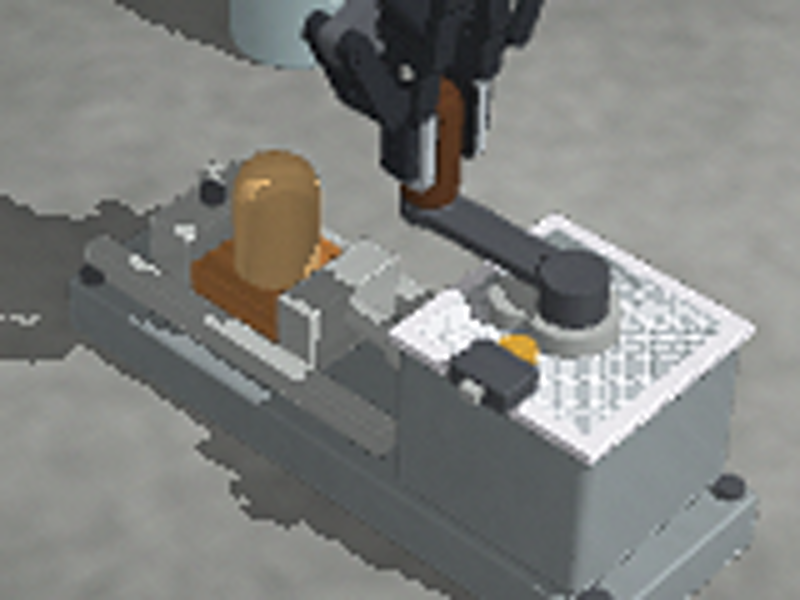

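>>> jog_arm(targets=[[0,-0.0005,0,0,0,0,1],[0,-0.001,0,0,0,0,1],[0,-0.0015,0,0,0,0,1],[0,-0.0015,0,0,0,0,1]])

```text
time: 19.37
tool_pos: [561.8, -123.4, 158.9]
tcp_rot: [180.0, 0.0, 99.4]
ft_force: [-3.1, 1.2, 9.5]
finger_gap: 22.5
```

>>> jog_arm(targets=[[0,-0.0005,0,0,0,0,1],[0,-0.001,0,0,0,0,1],[0,-0.001,0,0,0,0,1]])

```text
time: 19.62
tool_pos: [561.1, -123.5, 159.0]
tcp_rot: [179.9, 0.0, 99.4]
ft_force: [-1.5, 0.4, 9.0]
finger_gap: 22.9
```

>>> jog_arm(targets=[[0,0,0,0,0,0,0.8],[0,0,0,0,0,0,0.6],[0,0,0,0,0,0,0.3],[0,0,0,0,0,0,0],[0,0,0,0,0,0,0]], newtons=20)

```text
time: 20.03
tool_pos: [560.5, -123.1, 157.1]
tcp_rot: [-179.9, -0.0, 99.4]
ft_force: [0.2, 1.5, -0.3]
finger_gap: 69.0
```

>>> jog_arm(targets=[[0,0,0,0,0,0,0],[0,0,0,0,0,0,0],[0,0,-0.02,0,0,0,0],[0,0,-0.05,0,0,0,0],[0,0,-0.08,0,0,0,0]])

```text
time: 20.45
tool_pos: [560.0, -122.8, 237.3]
tcp_rot: [-179.8, -0.1, 99.4]
ft_force: [-0.8, -1.5, -0.2]
finger_gap: 85.6
```

>>> jog_arm(targets=[[0,0,-0.03,0,0,0,0],[0,0,-0.05,0,0,0,0],[0,0,-0.06,0,0,0,0],[0,0,-0.06,0,0,0,0]])

```text
time: 20.78
tool_pos: [562.2, -123.5, 300.8]
tcp_rot: [179.7, 0.1, 99.4]
ft_force: [-0.1, 0.2, 0.0]
finger_gap: 85.1
```

```bash
python3 - <<'E'
from fit import *
s=r.sense();print(s["ft_force"],s["tool_pos"],s["finger_gap"])
for n in("side","scene","wrist"):
    d=r.snapshot(n);cv2.imwrite(f"pics/{n}11.png",d["pixels"][:,:,::-1])
a=cv2.imread("pics/scene11.png");b=cv2.imread("pics/side11.png")
cv2.imwrite("pics/z11.png",np.hstack([cv2.resize(a[215:335,230:350],(400,400),interpolation=2),cv2.resize(b[220:340,270:410],(400,400),interpolation=2)]))
E
```

```text
[-0.05893088  0.21434959  0.04931493] [ 562.22249554 -123.51851395  300.8459678 ] 85.06792341846467
```

View pics/z11.png

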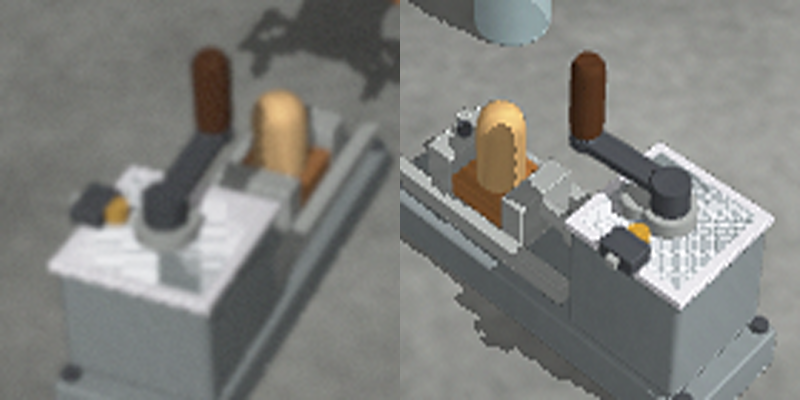

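View pics/wrist11.png

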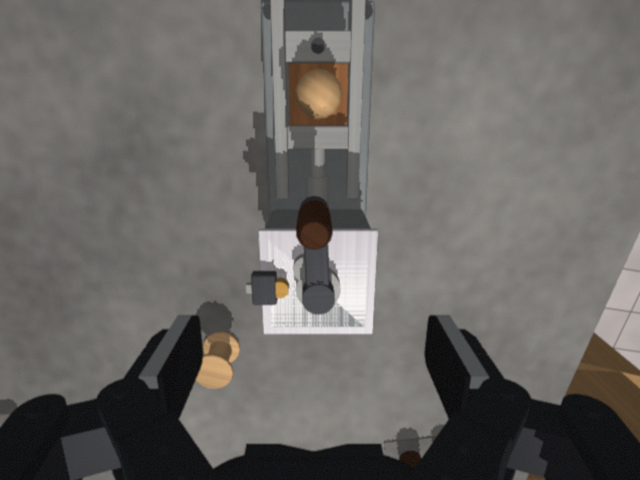

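View pics/side11.png

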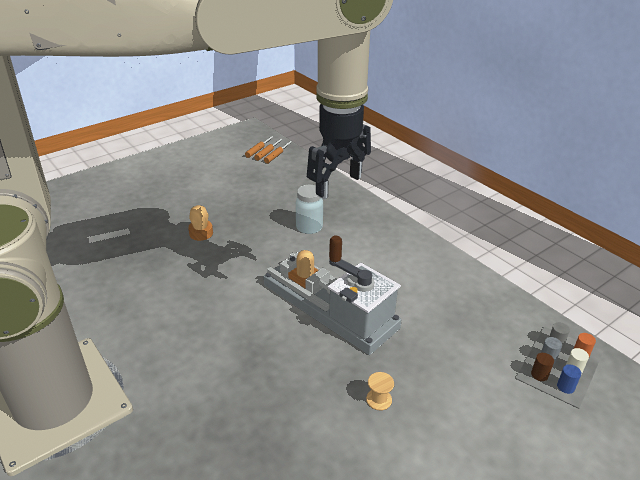

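```bash
python3 - <<'E'
from fit import *
d=r.snapshot("wrist");p=d["pixels"]
cv2.imwrite("pics/w12.png",cv2.resize(p[20:340,230:410,::-1],(337,600)) if 0 else cv2.resize(p[180:330,240:390,::-1],(600,600),interpolation=2))
d.pop("pixels");print(d,r.sense()["time"])
d2=r.snapshot("side")["pixels"][:,:,::-1];cv2.imwrite("pics/s12.png",cv2.resize(d2[225:305,270:390],(780,520),interpolation=2))
E
```

```text
{'fx': 393.6019347716486, 'fy': 393.6019347716486, 'cx': 313.36258119075876, 'cy': 236.99155678349598, 'origin': array([546.31555183, -41.09598578, 437.57599261]), 'attitude': array([161.07802681,   0.1873217 ,   9.34908212])} 20.9833
```

View pics/w12.png

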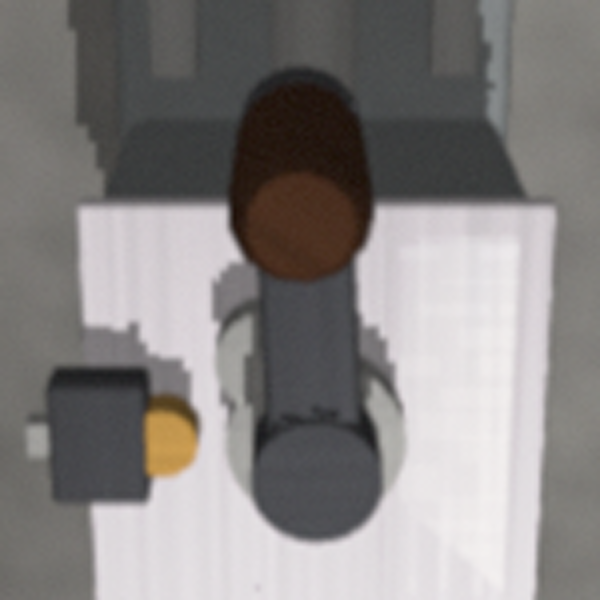

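View pics/s12.png

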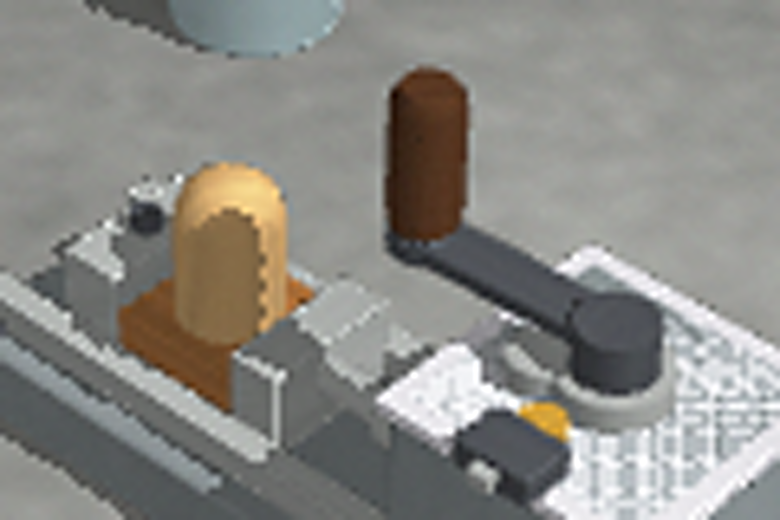

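```bash
python3 - <<'E'
from fit import *
d=dict(fx=393.602,fy=393.602,cx=313.3626,cy=236.9916,origin=[546.3155,-41.096,437.576],attitude=[161.07803,.1873,9.3491])
c,s=np.cos(.1648),np.sin(.1648)
def pr(P):return (P[:,:2]-[559,-87.2])@np.array([[c,-s],[s,c]])
k=onz(d,[[315.1,236.1]],194);h=onz(d,[[319,300]],150);print(k,h,pr(k),pr(h));dx=pr(k)-pr(h);print(3*np.pi+np.arctan2(-dx[:,0],dx[:,1])*-1)
for P in([559.1,-124],[564.3,-122.9],[561.1,-123.5]):
    q=pr(np.array([P+[0]]));print(q)
E
```

```text
[[ 560.11459694 -122.82204987  194.        ]] [[ 574.78949505 -191.47578428  150.        ]] [[ -4.74448149 -35.3222686 ]] [[  -1.53140226 -105.45331739]]
[9.37899462]
[[ -5.9385805  -36.31780915]]
[[ -0.62857379 -36.08579908]]
[[ -3.88365061 -36.15269365]]
```

```bash
python3 - <<'E'
from bench import r
print(r.hand_in());print(r.sense()["time"])
E
```

```text
the job is handed in; nothing more can be done
None
the job is handed in; nothing more can be done
```

The square-footed former is standing in the press channel with both jaws closed on its foot. The crank is let go and the hand is clear above it. I handed the job in after about 21 s; no verdict came back.

- **Placing:** I picked the former up by its body, turned it square to the channel, stood it between the jaws and let go. The pictures showed it upright and centred to within about 1 mm.
- **Turning:** I turned the crank clockwise at about 1.2 rad/s through both heavy points, then slowed down. The highest force I read on the way was about 19 N, at the second heavy point.
- **Bite:** It came suddenly at about 9.4 rad, with the hand reading 13.7 N against the 16 N limit. That works out to about 115–120 N on the foot, well over the grip I wanted but under the 150 N that bruises the wood. I eased the knob back gently until the hand read about 1.5 N, then let go and lifted clear.
- **Last checks:**
  - The hand force read about zero.
  - The pictures show both jaws against the foot, the former upright, and the round former, spool and jar where they were.
  - The knob stayed near where I let go, about 1 mm off by camera, which is within the calibration error.
- **Not measured:** I could not read the grip left after letting go. I expect about 40 N from the friction figures and the last hand force.

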